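Stand the brass test plate in the marking block and stamp it

ROBOT

A 7-joint arm with a two-finger parallel gripper is mounted at the origin on the work surface. World frame = base frame: x ahead of the robot, y to its left, z up, the work surface at z = 0. Lengths are in m, angles in rad, forces in N, time in s.
With the tool pointing down it reaches from about 0.425 to 0.825 m from the base axis. Payload 3.6 kg.
Tool frame: the origin (TCP) lies on the mounting face of the last link; the fingertips stand 186 mm ahead of it and the grasp point (between the pads) lies 167 mm ahead of it (arm.tcp_to_grasp is the distance from the TCP to the grasp point, in m); z points along the fingers, y is the line along which they close (so a half turn about z gives the same grasp; the last joint's range is limited). The gripper opens to 93 mm and grips with 3 to 60 N. Pads are 15 mm wide; open, the fingers measure 128 mm over their backs; the gripper's body (75 mm by 188 mm) begins 65 mm behind the grasp point.
Start: joints at [-1.313, 0.615, -0.013, 1.423, 0.008, 1.103, -0.04], TCP at [0.182, 0.624, 0.405] pointing down, gripper open.
Joint ranges: [-3.12, 3.12], [-0.3, 2.06], [-1.34, 1.32], [0.26, 2.42], [-1.36, 4.5], [0.01, 1.98], [-2.84, 2.84]. Speed limits (rad/s): [2.79, 2.79, 3.14, 3.14, 3.14, 3.14, 3.14].

INTERFACE

Orientations are given as a unit quaternion [x, y, z, w].
In Python, from station import arm, optics, nets gives the robot as it stands. Calls block until the motion is done:
- arm.move_ptp(position, orientation): joint-space move of the TCP to a pose.
- arm.move_straight(position, attitude=None, rate=0.15, f_stop=None): straight line of the TCP; attitude=None keeps the orientation; rate is the mean speed in m/s. With f_stop (N) it stops when the force on the tool has changed by that much, and returns True; else False.
- arm.goto_joints(angles): joint-space move.
- arm.command_gripper(opening, strength=None): finger opening in m; strength is the grip in N (None keeps the last); returns when the fingers have stopped.
- arm.hold(seconds).
- arm.ik(position, orientation): joint angles nearest the present ones, or None.
- arm.sense(): the state.
- optics.grab_frame(name): name is "scene" or "top" or "wrist"; returns a dict with "color" (420x560x3 uint8, red, green, blue), "depth" (420x560 float32, m along the optical axis (not along the pixel's ray), 0 where there is no reading), "mtx" (3x3 intrinsics, pixels), "dist" ([k1, k2, p1, p2, k3] as OpenCV has them; the pictures are not rectified), "xyz" and "attitude" of the camera in the world; the wrist camera has in their place "mount" (4x4, takes a point from camera to tool coordinates, whose origin is the TCP and whose axes are the flange's). Camera axes: x right, y down, z forward; pixel columns grow to the right and rows downward; lengths in m; the calibration is good to about 2 mm. A picture is of the moment at which its call begins: read the wrist's pose just before it.
A pose or a line that the arm cannot do raises arm.Unreachable and nothing moves.
- arm.close_job(): hands the job in; it is judged then, once.
Trained networks look in a picture, given as the dict that the camera call returned (one of the last four; its "shot" number tells which), for a name from the list of things; names that differ only in an ending like _2 or _b are one class to them, and where a whole thing is asked for, a point or a joint stands for the part that bears it (a point fixed in the world has none). Each returns a list of dicts, best first, with "p" (0 to 1); they miss things now and then, are a little off and sometimes report something else, mostly with a low value. They report only what shows in the picture. A call takes as long as a camera call.
- nets.spot_in(name, picture): "point" ([x, y, z] in m, in world coordinates, good to about 4 mm: the middle of the surface that is visible of it).
- nets.regions_of(name, picture): "region" (420x560 bool, what is visible of it).
- nets.tip_of(name, picture): "point" ([x, y, z] in m, in world coordinates, good to about 4 mm: a listed point, or the origin of a listed thing).
The state is a dict: "clock": time; "qpos": joint angles; "qvel": joint speeds; "effort": joint torques, N m; "ee_pos": TCP position; "tool_rot": TCP orientation; "ft_force": force on the tool from outside, world axes, zero at the start; "wrist_torque": the same for the moment, N m; "grip_width": finger opening in m; "finger_force": force on a finger pad.
Only numpy, scipy, OpenCV 4.12 (cv2) and the standard library are available. Lean on these libraries where they do the work, as an engineer would, in place of code of your own. Each camera call takes 0.05 s, during which the arm holds its last target. There are 200 camera calls.

TASK

Take the brass test plate from the rack, stand it upright in the slot of the marking block, gently and fully down to the bottom of the slot, and let go of it. Then take the mallet and with its head drive the yellow-capped sprung pin of the block all the way down to stamp the plate (the mallet, not the fingers, must press the pin), and put the mallet back in its cradle as you found it. The brass plate stays standing in the slot and the other two plates stay in the rack.

Things in the scene. Friction and masses are not known exactly. Their poses are not given: they have to be found in the camera images.
- brass_plate: brass-yellow flat test plate, 8 thick (own x) x 50 wide (own y) x 80 high (own z), about 270 g; it stands on its short edge in one of the rack's three slots. Origin: centre of its lower edge face; z up
- steel_plate: bright steel plate of the same size, standing in another slot of the rack; not to be taken. Origin and axes as for the brass plate
- blue_plate: blue painted plate of the same size, standing in another slot of the rack; not to be taken. Origin and axes as for the brass plate
- rack: fixed grey plastic rack block, 165 (x) x 75 (y) x 31 high, with three slots 11 (x) x 54 (y), 25 deep, floor 6 above the bench, at x = -55, 0 and +55 on its centre line, so plates stand 47 apart face to face and rise 55 above the rack. Origin: centre of its underside
- marker_block: fixed aluminium marking block, 80 (x) x 190 (y). From y = -90 to 0 it is 40 high with the slot in its middle; from y = 0 to 100 it is a slab 10 high that carries a round black boss (34 diameter, top 40 above the bench) at x = 0, y = +45 with the sprung pin. Origin: on the underside, between slot and pin (slot at y = -45, pin at y = +45)
- slot_floor (a point): centre of the slot's floor, 10 above the bench; axes as the marking block. The slot is 10 wide (x), 56 long (y), 30 deep, open at the top (40 above the bench), closed at both ends; over its upper 8 its two long sides slope outwards to a mouth 16 wide; its floor is black. A plate fully home has its origin at this height and its x along the slot's x; either face may look either way
- pin (a joint): travel of the sprung pin, m: 0 is up, 0.010 is fully down; it springs back when released; about 3 N to start it and 8 N at the bottom
- pin_top (a point): centre of the top of the pin's yellow cap, 64 above the bench when up; the cap is 22 in diameter and 8 thick
- mallet: soft-faced mallet, 0.36 kg, standing on its white face: head an upright cylinder 36 in diameter and 66 high (white below, steel middle, red on top), handle of light wood 18 wide (y) x 22 high (z), running level from the head along own -x to x = -178, its axis 33 above the origin. Origin: centre of the lower (white) face; z up. Centre of mass about 20 from the head's axis on the handle side
- cradle: fixed black cradle of the mallet: base 215 (x) x 70 (y) x 8 high, with a fork at x = -70 that carries the handle: its floor 30 above the bench, its two prongs 16 thick in x, 26 apart in y, up to 47 above the bench. Origin: centre of its underside
- cradle_pad (a point): centre of the green disc on the cradle's base (8 above the bench, at cradle x = +70) where the mallet's white face stands; with the mallet put away its x axis runs along the cradle's x, handle towards the fork (-x)

How it is judged:
On the way, in this order (a step that is already met when the one before it is completed fails the run):
1. the brass plate stands upright in the slot, fully home, and is let go (x of brass_plate in the frame of slot_floor between -0.004 and 0.004 m and y of brass_plate in the frame of slot_floor between -0.007 and 0.007 m and z of brass_plate in the frame of slot_floor between -0.003 and 0.004 m and angle between brass_plate's own z axis and vertical below 0.15 rad and angle between the x axis of brass_plate and the x axis of marker_block, either way round below 0.15 rad and contact force between the fingers and brass_plate below 0.05 N), for 0.2 s.
2. the mallet drives the pin down at least 8 of its 10 mm while the plate stands in the slot (value of joint pin above 0.008 m and contact force between mallet and marker_block above 1 N and x of brass_plate in the frame of slot_floor between -0.004 and 0.004 m and y of brass_plate in the frame of slot_floor between -0.007 and 0.007 m and z of brass_plate in the frame of slot_floor between -0.003 and 0.004 m and angle between brass_plate's own z axis and vertical below 0.15 rad and angle between the x axis of brass_plate and the x axis of marker_block, either way round below 0.15 rad).
At the end, for the whole second after the job is handed in: The brass plate stands free and upright (8 degrees) on the slot's floor (4 mm); the pin is up (2 mm); the mallet rests in its cradle, white face on the pad (20 mm sideways, 5 mm in height), level and in line with the cradle (7 degrees); all at rest (all of step 1 and value of joint pin below 0.002 m and horizontal distance between mallet and cradle_pad below 0.02 m and z of mallet in the frame of cradle_pad between -0.003 and 0.005 m and angle between mallet's own z axis and vertical below 0.12 rad and angle between the x axis of mallet and the x axis of cradle, either way round below 0.12 rad and linear speed of each of mallet, brass_plate below 0.02 m/s); the robot touches nothing.
It fails at once if the steel plate is taken or knocked (moved over 20 mm or tipped) (distance of steel_plate from where it was at the start of the episode above 0.02 m or angle between steel_plate's own z axis and vertical above 0.3 rad).
It fails at once if the blue plate is taken or knocked (moved over 20 mm or tipped) (distance of blue_plate from where it was at the start of the episode above 0.02 m or angle between blue_plate's own z axis and vertical above 0.3 rad).
It fails at once if the fingers press the pin down (contact force between the fingers and marker_block above 1.5 N and value of joint pin above 0.003 m).
It fails at once if the brass plate is dropped or rammed into the block (over 60 N) (contact force between brass_plate and marker_block above 60 N).
It also fails if it takes over 69 s, if anything falls off the work surface, if the arm or the gripper's body presses on something with over 40 N, if the wrist force passes 120 N, or if a joint passes its speed limit or range.

## Working session

There is one attempt and no reset: what is moved stays moved. The work goes in short steps, each a Python script; the robot and the scene stay as the last script left them, time stands still between calls to the robot, and variables do not carry over. Pictures are saved under pics/ and viewed, at most 10 in all, crops included, and the job is handed in when it is done.

```bash
ls; mkdir -p pics; cat > h.py <<'E'
import numpy as np, cv2
from scipy.spatial.transform import Rotation as R
from station import arm, optics, nets
def cam_pose(p, s=None):
    if "mount" in p:
        T=np.eye(4); T[:3,:3]=R.from_quat(s["tool_rot"]).as_matrix(); T[:3,3]=s["ee_pos"]
        return T@np.array(p["mount"])
    T=np.eye(4); a=np.array(p["attitude"]); T[:3,:3]=a if a.shape==(3,3) else R.from_quat(a).as_matrix(); T[:3,3]=p["xyz"]; return T
def cloud(p, mask, s=None):
    v,u=np.nonzero(mask&(p["depth"]>0)); z=p["depth"][v,u].astype(float)
    n=cv2.undistortPoints(np.stack([u,v],1).astype(float)[:,None],np.array(p["mtx"]),np.array(p["dist"]))[:,0]
    T=cam_pose(p,s); return np.c_[n*z[:,None],z]@T[:3,:3].T+T[:3,3]
def save(p,name): cv2.imwrite("pics/"+name,cv2.cvtColor(p["color"],cv2.COLOR_RGB2BGR))
def down(yaw): # fingers close along direction yaw (tool y) ; z down
    c,s=np.cos(yaw),np.sin(yaw); y=np.array([c,s,0]); z=np.array([0,0,-1.]); x=np.cross(y,z)
    return R.from_matrix(np.stack([x,y,z],1)).as_quat()
E
python3 - <<'E'
from h import *
np.set_printoptions(precision=4,suppress=True)
s=arm.sense(); print(s["clock"],s["ee_pos"],s["tool_rot"],arm.tcp_to_grasp)
for c in ("top","scene"):
    p=optics.grab_frame(c); save(p,c+"0.png"); print(c,p.get("xyz"))
    for n in ("brass_plate","steel_plate","blue_plate","rack","marker_block","slot_floor","pin_top","mallet","cradle","cradle_pad"):
        t=nets.tip_of(n,p); r=nets.regions_of(n,p) if n not in("slot_floor","cradle_pad","pin_top") else []
        print(n,[(np.array(a["point"]),round(a["p"],2)) for a in t[:2]])
        for a in r[:1]:
            q=cloud(p,a["region"]); 
            if len(q): print("   reg",a["p"],len(q),np.median(q,0),q.min(0),q.max(0))
E
```

```text
pics
0.0 [0.1819 0.6237 0.4036] [ 0.1414  0.9899 -0.0013 -0.0002] 0.1673
top [0.3479 0.0279 1.1077]
brass_plate [(array([ 0.4869, -0.3144,  0.0045]), 0.41)]
   reg 0.52 129 [ 0.4799 -0.3077  0.075 ] [ 0.4784 -0.3359  0.0305] [ 0.4854 -0.2876  0.0892]
steel_plate [(array([ 0.4275, -0.3129,  0.0098]), 0.61)]
   reg 0.57 2479 [ 0.5006 -0.0209  0.0266] [ 0.4395 -0.1236 -0.0038] [0.5715 0.0822 0.0676]
blue_plate [(array([ 0.543 , -0.3145,  0.0041]), 0.69)]
   reg 0.76 170 [ 0.5348 -0.3106  0.0706] [ 0.5335 -0.3371  0.0196] [ 0.5417 -0.2885  0.0908]
rack [(array([ 0.48  , -0.3133,  0.0004]), 0.84)]
   reg 0.82 1734 [ 0.4741 -0.3043  0.0299] [ 0.3997 -0.3647 -0.0032] [ 0.5658 -0.2735  0.0822]
marker_block [(array([ 0.5053, -0.0181,  0.0007]), 0.92)]
   reg 0.84 2487 [ 0.501  -0.0199  0.0248] [ 0.4371 -0.1164 -0.006 ] [0.5736 0.0822 0.0676]
slot_floor [(array([ 0.517 , -0.0575,  0.0054]), 0.57)]
pin_top [(array([0.4949, 0.0188, 0.0636]), 0.5)]
mallet [(array([0.619 , 0.3118, 0.0065]), 0.89)]
   reg 0.61 863 [0.5581 0.31   0.0508] [0.4395 0.2953 0.001 ] [0.6552 0.3476 0.0792]
cradle [(array([
[... 855 characters left out ...]
0.5157 -0.2845  0.0274] [ 0.402  -0.3804 -0.0025] [ 0.573  -0.273   0.0348]
marker_block [(array([ 0.508 , -0.0185, -0.0005]), 0.91)]
   reg 0.61 2343 [ 0.5142 -0.0183  0.0261] [ 0.4392 -0.114  -0.0026] [0.574  0.0859 0.0671]
slot_floor [(array([ 0.5219, -0.0615,  0.0108]), 0.86)]
pin_top [(array([0.4875, 0.0269, 0.0632]), 0.41)]
mallet [(array([0.62  , 0.3125, 0.0101]), 0.86)]
   reg 0.89 980 [0.6118 0.3157 0.0519] [0.4444 0.2975 0.0071] [0.6398 0.3326 0.0767]
cradle [(array([ 0.5485,  0.3142, -0.0013]), 0.59), (array([0.6184, 0.3177, 0.009 ]), 0.53)]
   reg 0.78 1847 [0.5624 0.3264 0.0079] [ 0.436   0.2776 -0.0041] [0.6614 0.3513 0.0665]
cradle_pad [(array([0.619 , 0.3173, 0.0099]), 0.76)]
```

```bash
python3 - <<'E'
from h import *
np.set_printoptions(precision=4,suppress=True)
p=optics.grab_frame("wrist"); print(np.array(p["mount"]),p["mtx"],p["dist"])
a=cv2.imread("pics/top0.png"); print(a.shape)
for nm,pos,yaw in (("rack",(0.484,-0.313,0.42),0),("block",(0.505,-0.018,0.42),-0.2),("mal",(0.6,0.315,0.42),0),("mal2",(0.55,0.315,0.42),np.pi/2)):
  for k in (0,np.pi):
    q=arm.ik(pos,down(yaw+k)); print(nm,k,None if q is None else np.array(q))
E
```

```text
[[ 0.0007 -0.968  -0.2508  0.0701]
 [ 1.      0.0005  0.0007  0.0009]
 [-0.0005 -0.2508  0.968   0.0204]
 [ 0.      0.      0.      1.    ]] [[299.8188   0.     280.9159]
 [  0.     299.8188 211.1655]
 [  0.       0.       1.    ]] [-0.0224  0.      0.      0.      0.    ]
(420, 560, 3)
rack 0 [ 0.0495  0.5924  0.8135  1.6385 -0.4685  1.1165  0.9883]
rack 3.141592653589793 [-0.0846  0.7177  1.1347  1.6422 -0.6837  1.2336 -1.9461]
block 0 [-0.3927  0.414   0.5538  1.8244 -0.2584  0.9753  0.0696]
block 3.141592653589793 [ 0.7084  0.6011 -1.1471  1.793   0.6002  1.1499  2.307 ]
mal 0 [-0.688   0.6666  0.3286  1.3169 -0.2164  1.1928 -0.3451]
mal 3.141592653589793 [-0.2784  0.6852 -0.4586  1.3004  0.3025  1.2239  2.3923]
mal2 0 [-0.5293  0.5762 -0.0434  1.4521  0.0264  1.1138  0.9935]
mal2 3.141592653589793 [-0.9596  0.6682  0.7425  1.4675 -0.4685  1.1884 -1.7195]
```

View pics/top0.png

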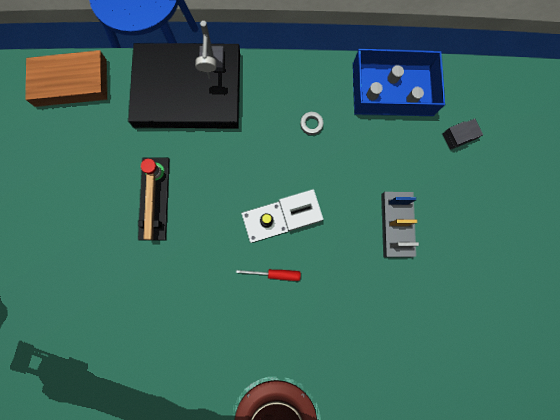

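View pics/scene0.png

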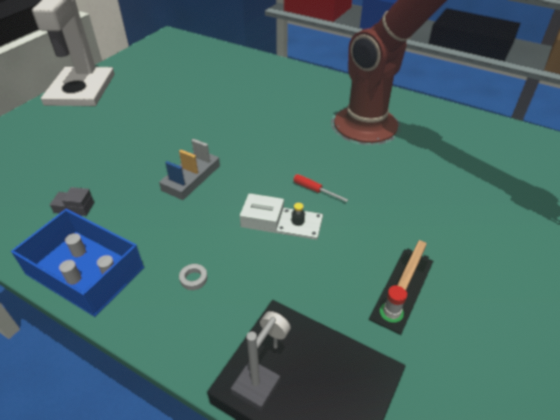

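```bash
cat >> h.py <<'E'
def look(name, things):
    s=arm.sense(); p=optics.grab_frame("wrist"); save(p,name+".png"); out={}
    np.savez("pics/"+name+".npz",color=p["color"],depth=p["depth"],T=cam_pose(p,s),mtx=p["mtx"],dist=p["dist"])
    for n in things:
        t=nets.tip_of(n,p); print(n,[(np.array(a["point"]),round(a["p"],2)) for a in t[:2]])
        r=nets.regions_of(n,p)
        for a in r[:2]:
            q=cloud(p,a["region"],s)
            if len(q):
                print("  reg",round(a["p"],2),len(q),np.median(q,0),np.percentile(q,1,0),np.percentile(q,99,0))
                zt=np.percentile(q[:,2],98); k=q[q[:,2]>zt-0.006][:,:2]
                print("   top z",zt,"rect",cv2.minAreaRect((k*1000).astype(np.float32)))
    return p,s
E
python3 - <<'E'
from h import *
np.set_printoptions(precision=4,suppress=True)
arm.move_ptp([0.57,0.315,0.42],down(0)); print(arm.sense()["clock"]); look("w_mal",["mallet","cradle"])
arm.move_ptp([0.505,-0.018,0.36],down(0)); print(arm.sense()["clock"]); look("w_blk",["marker_block","pin_top","slot_floor"])
arm.move_ptp([0.484,-0.313,0.36],down(0)); print(arm.sense()["clock"],arm.sense()["qpos"]); look("w_rack",["rack","brass_plate","blue_plate","steel_plate"])
a=[cv2.imread(f"pics/{n}.png") for n in("w_mal","w_blk","w_rack")]
cv2.imwrite("pics/m.png",np.vstack([np.hstack([cv2.resize(x,(400,300)) for x in a[:2]]),np.hstack([cv2.resize(a[2],(400,300)),np.zeros((300,400,3),np.uint8)])]))
E
```

```text
3.6583
mallet [(array([0.6187, 0.315 , 0.0049]), 0.56)]
  reg 0.66 3286 [0.5574 0.318  0.0518] [0.4435 0.3015 0.0121] [0.6327 0.3333 0.0748]
   top z 0.07457836991310139 rect ((617.7327880859375, 316.5544738769531), (34.68300247192383, 35.11282730102539), 1.9277489185333252)
cradle [(array([0.5548, 0.3139, 0.0018]), 0.64)]
  reg 0.82 5399 [0.5445 0.3303 0.0078] [0.4451 0.2814 0.003 ] [0.6555 0.3508 0.0475]
   top z 0.04691959051263244 rect ((549.1310424804688, 317.8801574707031), (171.71676635742188, 50.032371520996094), 1.4683864116668701)
5.2083
marker_block [(array([ 0.5053, -0.0156, -0.0009]), 0.68)]
pin_top [(array([0.4929, 0.026 , 0.0649]), 0.88)]
  reg 0.75 420 [0.4918 0.0262 0.0637] [0.4818 0.0154 0.0621] [0.5011 0.0361 0.0652]
   top z 0.06511880293248441 rect ((491.663330078125, 25.92840003967285), (20.129966735839844, 20.621749877929688), 45.81134796142578)
slot_floor [(array([ 0.5184, -0.0647,  0.0077]), 0.71)]
  reg 0.7 13051 [ 0.5027 -0.0124  0.0302] [ 0.4472 -0.1053  0.0081] [0.5595 0.0803 0.0641]
   top z 0.06348342191219014 rect ((490.9611511230469, 25.56248092651367
[... 839 characters left out ...]
375, -113.46537017822266), (9.359101295471191, 1.2691524028778076), 15.9645357131958)
blue_plate [(array([ 0.5388, -0.317 ,  0.0074]), 0.81)]
  reg 0.67 1182 [ 0.5352 -0.3081  0.0771] [ 0.5333 -0.3356  0.0211] [ 0.5434 -0.2866  0.0868]
   top z 0.08659370291416406 rect ((538.948974609375, -311.5002746582031), (49.71241760253906, 8.338103294372559), 89.81846618652344)
steel_plate [(array([ 0.4278, -0.3116,  0.005 ]), 0.67), (array([ 0.491 , -0.3111,  0.0093]), 0.23)]
  reg 0.79 1109 [ 0.4327 -0.3088  0.0771] [ 0.4256 -0.3357  0.0199] [ 0.4331 -0.2875  0.0869]
   top z 0.08675107595959272 rect ((429.1358642578125, -312.19732666015625), (49.57951354980469, 8.310712814331055), 89.29664611816406)
```

View pics/m.png

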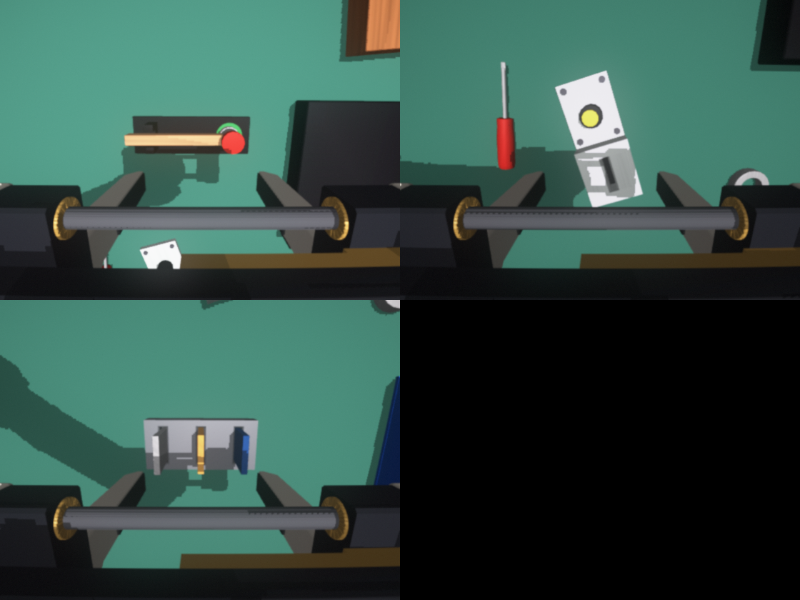

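```bash
cat > fit.py <<'E'
from h import *
np.set_printoptions(precision=4,suppress=True)
def load(n):
    d=np.load(f"pics/{n}.npz"); v,u=np.nonzero(d["depth"]>0); z=d["depth"][v,u].astype(float)
    k=cv2.undistortPoints(np.stack([u,v],1).astype(float)[:,None],d["mtx"],d["dist"])[:,0]
    return np.c_[k*z[:,None],z]@d["T"][:3,:3].T+d["T"][:3,3], d["color"][v,u].astype(int)
q,c=load("w_blk"); near=(np.abs(q[:,0]-.505)<.09)&(np.abs(q[:,1]+.02)<.12); q,c=q[near],c[near]
slab=q[(np.abs(q[:,2]-.0105)<.0035)&(c.min(1)>90)]; top=q[(np.abs(q[:,2]-.040)<.003)&(q[:,1]<-.005)]
for n,k in (("slab",slab),("top",top)): print(n,len(k),np.median(k[:,2]),cv2.minAreaRect((k[:,:2]*1e3).astype(np.float32)))
rect=cv2.minAreaRect((np.r_[slab,top][:,:2]*1e3).astype(np.float32)); print("block",rect)
a=np.radians(rect[2]); a=(a+np.pi/4)%(np.pi/2)-np.pi/4; ctr=np.array(rect[0])/1e3; print("yaw",a)
Rm=np.array([[np.cos(a),-np.sin(a)],[np.sin(a),np.cos(a)]])
pin=np.array([.4915,.0258]); print("slot from pin",pin-Rm@[0,.09]," from block", ctr-Rm@[0,.05])
l=(q[:,:2]-ctr)@Rm; sl=(q[:,2]<.034)&(np.abs(l[:,0])<.012)&(np.abs(l[:,1]+.05)<.035)
print("slot dark",sl.sum(), "mid local", (l[sl].min(0)+l[sl].max(0))/2, l[sl].min(0),l[sl].max(0))
fl=sl&(q[:,2]<.014); print("floor n",fl.sum(), l[fl].min(0) if fl.any() else 0, l[fl].max(0) if fl.any() else 0)
dark=(c.max(1)<60)&(np.abs(l[:,0])<.012)&(np.abs(l[:,1]+.05)<.035); print("dark",dark.sum(),l[dark].min(0) if dark.any() else 0,l[dark].max(0) if dark.any() else 0)
q,c=load("w_mal"); h=q[(q[:,2]>.048)&(q[:,2]<.056)&(q[:,0]>.43)&(q[:,0]<.59)&(np.abs(q[:,1]-.316)<.03)]
print("handle",np.median(h[:,2]),cv2.minAreaRect((h[:,:2]*1e3).astype(np.float32)),np.polyfit(h[:,0],h[:,1],1))
b=q[(np.abs(q[:,2]-.008)<.003)&(np.abs(q[:,0]-.55)<.13)&(np.abs(q[:,1]-.316)<.05)&(np.linalg.norm(c,axis=1)>=0)]
print("cradle",cv2.minAreaRect((b[:,:2]*1e3).astype(np.float32)))
E
python3 fit.py
```

```text
slab 5952 0.009712476887952015 ((495.47222900390625, 10.753250122070312), (80.20561981201172, 141.438232421875), 17.171009063720703)
top 5363 0.03959205799441534 ((517.8173217773438, -60.70417785644531), (80.28929138183594, 91.0443115234375), 17.193878173828125)
block ((502.8902893066406, -12.987159729003906), (80.35150146484375, 191.12095642089844), 17.300630569458008)
yaw 0.30195296610822364
slot from pin [ 0.5183 -0.0601]  from block [ 0.5178 -0.0607]
slot dark 510 mid local [ 0.0001 -0.0511] [-0.006  -0.0787] [ 0.0063 -0.0235]
floor n 313 [-0.005  -0.0785] [ 0.0038 -0.0303]
dark 195 [-0.0037 -0.0762] [ 0.0032 -0.0321]
handle 0.05153797243655617 ((515.3709716796875, 314.1775817871094), (41.78496551513672, 148.66114807128906), 81.81470489501953) [0.0036 0.3143]
cradle ((550.1382446289062, 315.8262023925781), (70.35624694824219, 214.07826232910156), 89.93297576904297)
```

```bash
python3 - <<'E'
from h import *
np.set_printoptions(precision=4,suppress=True)
g=arm.tcp_to_grasp
arm.command_gripper(0.035,25)
arm.move_straight([.4838,-.311,.066+g],down(0),rate=0.12,f_stop=8); print(arm.sense()["ee_pos"])
arm.command_gripper(0.0,25); s=arm.sense(); print(s["grip_width"],s["finger_force"],s["ft_force"],s["clock"])
arm.move_straight([.4838,-.311,.066+g+.10],rate=0.15); s=arm.sense(); print(s["grip_width"],s["finger_force"],s["ft_force"])
arm.move_ptp([.518,-.0605,.166+g],down(.302)); print(arm.sense()["clock"])
arm.move_straight([.518,-.0605,.115+g],rate=0.1); s=arm.sense(); print(s["ee_pos"],s["ft_force"],s["clock"])
look("w_hov",["brass_plate"])
E
```

```text
[ 0.484  -0.3113  0.234 ]
0.007808324467857879 25.000215768814087 [-0.3097 -0.4499  1.4625] 9.9417
0.007751420676098071 24.99957025051117 [-0.2273  0.6584 -3.4625]
11.75
[ 0.5183 -0.0612  0.2826] [-0.3551 -0.5072 -2.5714] 12.4083
brass_plate [(array([ 0.5246, -0.0643,  0.06  ]), 0.76), (array([0.4944, 0.0248, 0.0655]), 0.74)]
  reg 0.71 1422 [ 0.5134 -0.0438  0.1342] [ 0.5075 -0.0837  0.0641] [ 0.5275 -0.0366  0.1359]
   top z 0.13571164679571548 rect ((517.8391723632812, -60.375953674316406), (7.836195468902588, 50.603302001953125), 16.91979217529297)
```

View pics/w_hov.png

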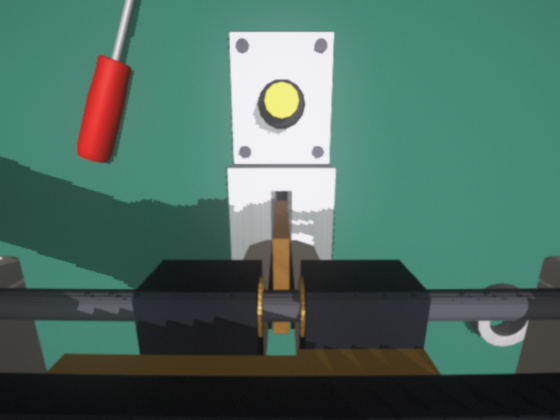

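```bash
python3 - <<'E'
from h import *
np.set_printoptions(precision=4,suppress=True)
g=arm.tcp_to_grasp
for z,f in ((.098,6),(.0775,6),(.0685,5)):
    hit=arm.move_straight([.518,-.0602,z+g],rate=0.025,f_stop=f); s=arm.sense(); print(hit,s["ee_pos"],s["ft_force"],s["clock"])
    if hit: break
look("w_ins",["brass_plate"])
E
```

```text
False [ 0.5181 -0.0603  0.2653] [-0.5222 -0.3222 -3.5825] 13.3917
False [ 0.5181 -0.0602  0.2449] [ 0.5969 -0.7736 -3.0539] 14.3583
True [ 0.5182 -0.0602  0.2373] [-0.7902 -0.9335  4.9261] 14.7083
brass_plate [(array([ 0.5241, -0.0645,  0.015 ]), 0.78)]
  reg 0.6 1523 [ 0.5135 -0.044   0.0892] [ 0.5071 -0.0833  0.0326] [ 0.5276 -0.0355  0.0907]
   top z 0.09056744675932765 rect ((518.1134033203125, -60.35618591308594), (7.885281085968018, 50.850303649902344), 17.28775978088379)
  reg 0.16 1670 [0.4915 0.0257 0.0636] [0.4816 0.0154 0.0402] [0.5017 0.0357 0.0651]
   top z 0.06497738523096672 rect ((491.39923095703125, 25.88918113708496), (20.90375518798828, 21.157907485961914), 62.93898391723633)
```

```bash
python3 - <<'E'
from h import *
np.set_printoptions(precision=4,suppress=True)
g=arm.tcp_to_grasp
arm.command_gripper(0.03,25); arm.hold(0.3); s=arm.sense(); print(s["finger_force"],s["ft_force"],s["clock"])
p0=s["ee_pos"]
arm.move_straight([.518,-.0602,.16+g],rate=0.12)
arm.move_straight([.518,-.0602,.2+g],rate=0.2)
look("w_out",["brass_plate"])
arm.command_gripper(0.06)
arm.move_ptp([.617,.316,.17+g],down(np.pi/2)); print(arm.sense()["clock"])
look("w_mal2",["mallet"])
arm.hold(.05)
a=[cv2.resize(cv2.imread(f"pics/{n}.png"),(400,300)) for n in("w_out","w_mal2")]; cv2.imwrite("pics/m2.png",np.hstack(a))
import fit
q,c=fit.load("w_mal2")
h=q[(q[:,2]>.0485)&(q[:,2]<.056)&(q[:,0]>.45)&(q[:,0]<.59)&(np.abs(q[:,1]-.316)<.03)&(True)]
print(len(h),cv2.minAreaRect((h[:,:2]*1e3).astype(np.float32)),np.polyfit(h[:,0],h[:,1],1))
E
```

```text
0.0 [0.2251 0.1134 0.3951] 15.75
brass_plate [(array([ 0.5269, -0.0597,  0.0165]), 0.67)]
  reg 0.77 584 [ 0.516  -0.0553  0.0893] [ 0.5071 -0.0838  0.0198] [ 0.5272 -0.0357  0.091 ]
   top z 0.0908422051770563 rect ((517.52880859375, -60.45423889160156), (7.300319671630859, 49.97462844848633), 17.49717140197754)
19.3
mallet [(array([0.6185, 0.3177, 0.0048]), 0.79)]
  reg 0.83 5717 [0.5471 0.3154 0.0519] [0.4484 0.3006 0.0083] [0.6331 0.3311 0.0747]
   top z 0.07451112393913477 rect ((618.4325561523438, 316.1189270019531), (35.047279357910156, 34.99680709838867), 71.2859115600586)
slab 5952 0.009712476887952015 ((495.47222900390625, 10.753250122070312), (80.20561981201172, 141.438232421875), 17.171009063720703)
top 5363 0.03959205799441534 ((517.8173217773438, -60.70417785644531), (80.28929138183594, 91.0443115234375), 17.193878173828125)
block ((502.8902893066406, -12.987159729003906), (80.35150146484375, 191.12095642089844), 17.300630569458008)
yaw 0.30195296610822364
slot from pin [ 0.5183 -0.0601]  from block [ 0.5178 -0.0607]
slot dark 510 mid local [ 0.0001 -0.0511] [-0.006  -0.0787] [ 0.0063 -0.0235]
floor n 313 [-0.005  -0.0785] [ 0.0038 -0.0303]
dark 195 [-0.0037 -0.0762] [ 0.0032 -0.0321]
handle 0.05153797243655617 ((515.3709716796875, 314.1775817871094), (41.78496551513672, 148.66114807128906), 81.81470489501953) [0.0036 0.3143]
cradle ((550.1382446289062, 315.8262023925781), (70.35624694824219, 214.07826232910156), 89.93297576904297)
3713 ((519.8702392578125, 309.6018981933594), (139.6517333984375, 28.44805335998535), 0.3346380889415741) [0.0046 0.313 ]
```

View pics/m2.png

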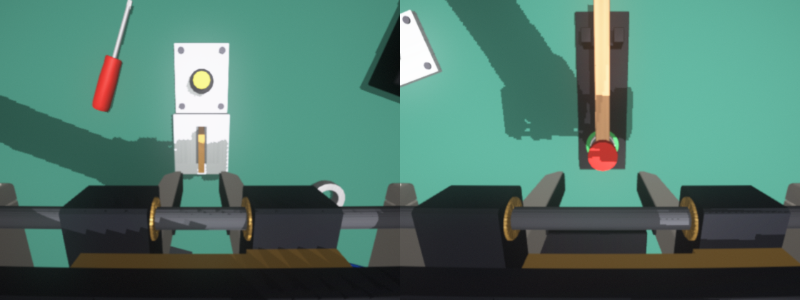

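```bash
python3 - <<'E'
from h import *
np.set_printoptions(precision=4,suppress=True)
g=arm.tcp_to_grasp; Q=down(np.pi/2)
print(arm.move_straight([.618,.3160,.046+g],Q,rate=0.12,f_stop=8))
arm.command_gripper(0.0,60); s=arm.sense(); print(s["ee_pos"],s["grip_width"],s["finger_force"],s["ft_force"],s["clock"])
arm.move_straight([.618,.3160,.056+g],rate=0.04); 
arm.move_straight([.618,.3160,.17+g],rate=0.15); s=arm.sense(); print(s["ee_pos"],s["grip_width"],s["ft_force"],s["wrist_torque"])
arm.move_ptp([.4915,.0258,.17+g],Q); s=arm.sense(); print(s["ee_pos"],s["clock"])
p,s=look("w_ham",["mallet"])
E
```

```text
False
[0.6181 0.3159 0.2137] 0.03490335365032235 60.000425577163696 [-1.0117 -0.9039  1.7667] 21.2167
[0.6175 0.3158 0.336 ] 0.03500277653542108 [ 0.4921 -0.6669 -3.6518] [ 0.0182 -0.08   -0.0058]
[0.4925 0.0272 0.3375] 23.7333
mallet [(array([0.4915, 0.0281, 0.1281]), 0.84), (array([ 0.5015, -0.0153,  0.0029]), 0.56)]
  reg 0.96 12827 [0.4356 0.0276 0.1751] [0.3695 0.0135 0.1484] [0.5079 0.0425 0.1985]
   top z 0.19823178234833802 rect ((492.1960144042969, 26.50157928466797), (31.242956161499023, 35.29528045654297), 69.13447570800781)
```

View pics/w_ham.png

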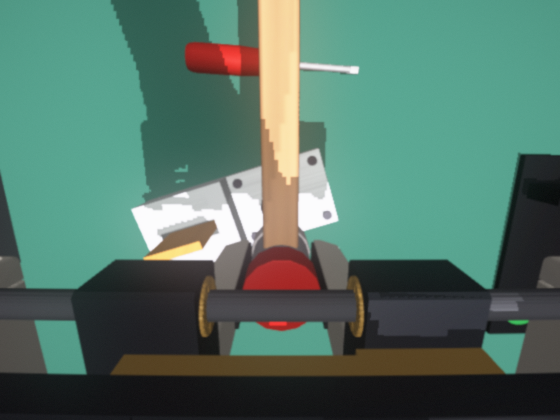

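```bash
python3 - <<'E'
from h import *
np.set_printoptions(precision=4,suppress=True)
g=arm.tcp_to_grasp
print(arm.move_straight([.4915,.0258,.108+g],rate=0.1,f_stop=8)); s=arm.sense(); print(s["ee_pos"],s["ft_force"])
print(arm.move_straight([.4915,.0258,.089+g],rate=0.02,f_stop=16)); s=arm.sense(); print(s["ee_pos"]-np.array([0,0,g]),s["ft_force"],s["clock"])
arm.hold(.2);s=arm.sense(); print(s["ee_pos"]-np.array([0,0,g]),s["ft_force"],s["grip_width"])
E
```

```text
False
[0.4919 0.0259 0.2756] [ 0.6616  0.8197 -4.3407]
True
[0.492  0.0258 0.0921] [-0.9977 -0.7481  5.5537] 25.4417
[0.4919 0.0258 0.0921] [-0.6563  0.536   5.17  ] 0.035148772328852614
```

```bash
python3 - <<'E'
from h import *
np.set_printoptions(precision=4,suppress=True)
g=arm.tcp_to_grasp; G=np.array([0,0,g]); Q=down(np.pi/2)
print(arm.move_straight([.4915,.0258,.089+g],rate=0.02,f_stop=14)); s=arm.sense(); print(s["ee_pos"]-G,s["ft_force"])
arm.move_straight([.4915,.0258,.17+g],rate=0.1)
look("w_up",["mallet","pin_top","brass_plate"])
arm.move_ptp([.6185,.3160,.17+g],Q); s=arm.sense(); print(s["ee_pos"]-G,s["clock"])
arm.move_straight([.6183,.3160,.075+g],rate=0.1); arm.hold(.2)
look("w_pl",["mallet","cradle"])
E
```

```text
True
[0.4922 0.0259 0.092 ] [-2.2218 -0.3645  7.6528]
mallet [(array([0.4892, 0.024 , 0.1263]), 0.85)]
  reg 0.72 12550 [0.434  0.026  0.1742] [0.3681 0.012  0.1471] [0.506  0.0411 0.1974]
   top z 0.1971930331698702 rect ((490.66943359375, 28.335617065429688), (34.99333190917969, 31.40665054321289), 18.70977210998535)
  reg 0.57 6535 [0.5229 0.2974 0.0077] [0.4438 0.2803 0.0012] [0.6544 0.3348 0.0393]
   top z 0.03523193476827743 rect ((475.7597961425781, 201.058349609375), (193.76638793945312, 24.06550407409668), 85.35285949707031)
pin_top []
brass_plate [(array([ 0.5247, -0.0632,  0.0138]), 0.58)]
  reg 0.87 1293 [ 0.5139 -0.0534  0.0728] [ 0.5075 -0.0823  0.0302] [ 0.5214 -0.035   0.0907]
   top z 0.09044935608394856 rect ((517.2552490234375, -57.9888916015625), (8.046049118041992, 46.30713653564453), 16.254648208618164)
[0.6191 0.3135 0.1698] 28.35
mallet [(array([0.6201, 0.3166, 0.0341]), 0.66)]
  reg 0.84 13125 [0.562  0.3165 0.0806] [0.4953 0.3019 0.008 ] [0.6341 0.3319 0.104 ]
   top z 0.10371346591602326 rect ((613.6610717773438, 317.28570556640625), (46.02193832397461, 32.90330505371094), 15.82144546508789)
cradle []
  reg 0.56 14846 [0.5353 0.3038 0.0077] [0.4723 0.2817 0.006 ] [0.6255 0.3505 0.0472]
   top z 0.046762128125762706 rect ((548.0585327148438, 315.394287109375), (50.00700759887695, 137.28358459472656), 89.36530303955078)
```

View pics/w_pl.png

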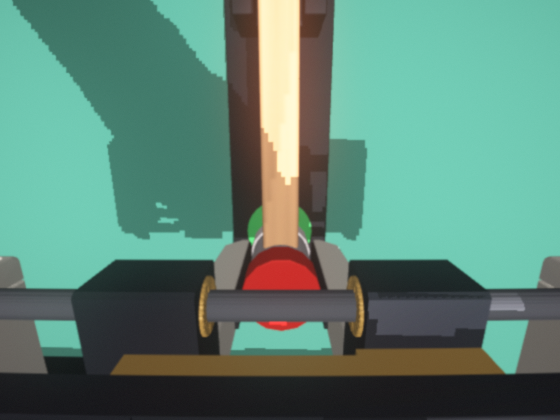

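```bash
python3 - <<'E'
from h import *
np.set_printoptions(precision=4,suppress=True)
g=arm.tcp_to_grasp; G=np.array([0,0,g]); Q=down(np.pi/2)
arm.move_straight([.6183,.3160,.052+g],rate=0.06,f_stop=7)
print(arm.move_straight([.6183,.3160,.044+g],rate=0.02,f_stop=4)); s=arm.sense(); print(s["ee_pos"]-G,s["ft_force"],s["clock"])
arm.command_gripper(.06,20); arm.hold(.2)
arm.move_straight([.6183,.3160,.12+g],rate=0.1); arm.move_straight([.6183,.3160,.18+g],rate=0.2)
look("w_end",["mallet"])
p=optics.grab_frame("top"); save(p,"top_end.png")
for n in("brass_plate","mallet","pin_top","steel_plate","blue_plate"):
    print(n,[(np.array(a["point"]),round(a["p"],2)) for a in nets.tip_of(n,p)[:1]])
cv2.imwrite("pics/m3.png",np.hstack([cv2.resize(cv2.imread("pics/w_end.png"),(400,300)),cv2.resize(cv2.imread("pics/top_end.png")[130:280,100:450],(400,300))]))
print(arm.sense()["clock"],arm.sense()["finger_force"])
E
```

```text
True
[0.6186 0.3161 0.0463] [-0.4404  0.4605  5.5651] 30.8
mallet [(array([0.6168, 0.3158, 0.0044]), 0.72)]
  reg 0.82 5593 [0.5452 0.3158 0.0518] [0.4433 0.3012 0.0073] [0.634  0.3321 0.0747]
   top z 0.07444308338619866 rect ((619.0180053710938, 316.52838134765625), (34.98360061645508, 34.829341888427734), 39.17354202270508)
brass_plate [(array([ 0.5209, -0.0632,  0.0074]), 0.7)]
mallet [(array([0.6194, 0.3097, 0.0029]), 0.96)]
pin_top [(array([0.4932, 0.0203, 0.0646]), 0.5)]
steel_plate [(array([ 0.4293, -0.3144,  0.0063]), 0.45)]
blue_plate [(array([ 0.5444, -0.315 ,  0.0069]), 0.74)]
33.4417 0.0
```

View pics/m3.png

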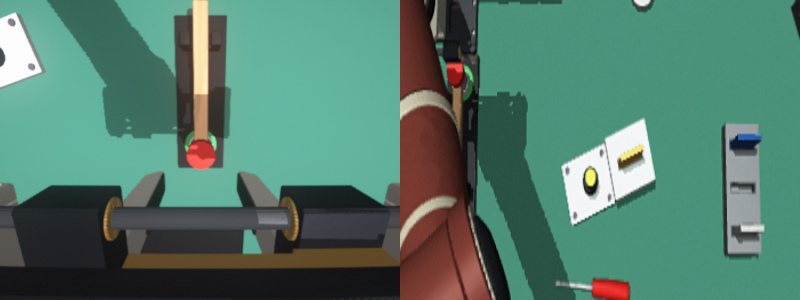

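The left view shows the mallet in its cradle with the handle in the fork. The right view shows the plate standing in the slot, the pin up, and the other two plates in the rack. At the press the mallet face reached 0.054 m, which is full pin travel.

```bash
python3 -c "
from h import *
print(arm.close_job())"
```

```text
the job is handed in; nothing more can be done
None
```

I handed the job in at about 33 s of the 69 s allowed: the brass plate stands free at the bottom of the slot, the mallet drove the pin fully down, and it is back in its cradle; the hand-in returned no verdict.

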